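# Close one movement holder and hold the other cover ready above its own

## Robot

A 6-joint arm with a two-finger parallel gripper is mounted at the origin on a cart in front of the work surface, level with it; the furniture and walls round the work are solid. World frame = base frame: x ahead of the robot, y to its left, z up, the work surface at z = 0. Lengths are in m, angles in rad, forces in N, time in s.
With the tool pointing down it reaches from about 0.375 to 0.9 m from the base axis. Payload 3.1 kg.
Tool frame: the origin (TCP) lies midway between the tips of the shut fingers; the grasp point (between the pads) lies 19 mm behind it; z points along the fingers, y is the line along which they close (so a half turn about z gives the same grasp; the last joint's range is limited). The gripper opens to 85 mm and grips with 20 to 120 N. Pads are 22 mm wide; open, the fingers measure 114 mm over their backs; the gripper's body (76 mm by 85 mm) begins 54 mm behind the grasp point. The pads swing forward as they close: fully open they stand 13 mm farther back than shut.
Start: joints at [-0.178, 0.527, 1.433, -0, 1.181, -0.178], TCP at [0.625, 0, 0.199] pointing down, gripper open.
Joint ranges: [-3.08, 3.08], [-0.75, 2.2], [0.22, 2.44], [-1.43, 4.57], [0, 2.65], [-2.85, 2.85]. Speed limits (rad/s): [2.79, 2.79, 3.14, 3.14, 3.14, 3.14].

## Interface

Orientations are given as a unit quaternion [x, y, z, w].
In Python, from station import manip gives the robot as it stands.
- The arm moves only by the tool step_arm, never from a script. Its argument "targets" is text: rows parted by semicolons, each of 4 numbers parted by spaces: the shift along the tool's x, y, z in mm, then the turn about the tool's z in degrees. A call has 1 to 12 rows; each row is the pose to reach, as a shift and turn from the pose commanded when the call began, along the tool's axes at that moment; what a row does not reach only later rows make up. A row lasts 1/10 s, in which the tool goes at most 50 mm and 8.59 degrees, less where a joint would pass 70% of its speed; a pose out of reach is approached as far as the arm can. A call with a gripper value outside its range is refused whole. "gripper" is the closure, from 0 (fully open) to 1 (shut), set as the call begins (left out, the last holds). The fingers move at their own pace and stop on an object; "squeeze" is the grip in N (left out, the last holds). Time passes only in rows, so rows that repeat a pose let the fingers close. It gives the time, the measured TCP pose, the force, the opening and the grip force at its end, in the units of the state.
- manip.sense(): the state, without advancing time (a new reading comes with each control period).
- manip.snapshot(name): name is "scene" or "side" or "wrist"; returns the picture (400x640x3 uint8, red, green, blue); there is no depth.
- manip.get_calibration(name): a dict with "fov_y" (degrees; the focal length in pixels is half the picture's height over the tangent of half this angle, whatever the lens; pixels are square), "cx", "cy" (the principal point, pixels), "extrinsics" (4x4, takes a point from camera to world coordinates); the wrist camera has in their place "tool_from_camera" (4x4, takes a point from camera to tool coordinates, whose origin is the TCP and whose axes are the flange's). Camera axes: x right, y down, z forward; pixel columns grow to the right and rows downward; lengths in m; the calibration is good to about 2 mm. A picture is of the moment at which its call begins: read the wrist's pose just before it. get_calibration takes no time and is no camera call.
- manip.sign_off(): hands the job in; it is judged then, once.
Trained networks look in the newest picture that a camera, given by its name, has taken for a name from the list of things; names that differ only in an ending like _2 or _b are one class to them, and where a whole thing is asked for, a point or a joint stands for the part that bears it (a point fixed in the world has none). Each returns a list of dicts, best first, with "p" (0 to 1); they miss things now and then, are a little off and sometimes report something else, mostly with a low value. They report only what shows in the picture. A call takes as long as a camera call.
- manip.recognise(camera, query): "position" ([column, row] in pixels, amid what is visible of it).
- manip.masks_of(camera, query): "pixels" (400x640 bool, what is visible of it) and "position" ([column, row] in pixels, amid what is visible of it).
- manip.mark_of(camera, query): "position" ([column, row] in pixels: a listed point, or the origin of a listed thing).
The state is a dict: "t": time; "q": joint angles; "qd": joint speeds; "tau": joint torques, N m; "tcp_pos": TCP position; "tool_rot": TCP orientation; "force": force on the tool from outside, world axes, zero at the start; "ft_torque": the same for the moment, N m; "finger_gap": opening from 0.0 (shut) to 1.0 (fully open); "gripper_force": force on a finger pad.
Only numpy, scipy, OpenCV 4.12 (cv2) and the standard library are available. Lean on these libraries where they do the work, as an engineer would, in place of code of your own. Each camera call takes 0.05 s, during which the arm holds its last target. There are 200 camera calls.

## Task

Pair the dust covers with their watch-movement holders: first set the round blue cover down (do not drop it) fully on the round blue holder and let go. Then lift the oblong red cover over the parts tray to the oblong red holder and hold it hovering about one centimetre above the movements, centred, level and turned in line with the holder, without its ever touching that holder, so that I can give them a last look. Finish while still holding it there, and leave the tray of parts and the mug where they are.

Things in the scene. Friction and masses are not known exactly. Their poses are not given: they have to be found in the camera images.
- round_grip (a point): Middle of the upright aluminium knob of the round blue dust cover: a cylinder 18 mm across, 36 mm tall, on the centre of the roof, with a 3 mm high flange 22 mm across at its foot. This point is half-way up the knob, 48 mm above the cover's lower rim, 24 mm above its roof. z is up.
- round_cover: The round blue dust cover (loose, about 0.11 kg), an upside-down cup 62 mm across outside, 56 mm inside, 24 mm high, 21 mm deep inside; origin at the centre of its lower rim, z up. At the start it stands on the bench left of the parts tray.
- oblong_grip (a point): Middle of the upright aluminium grip fin of the oblong red dust cover: 36 mm long (x), 12 mm thick (y, pinch it across this), 36 mm tall, on the centre of the roof, with a 3 mm high flange 42 x 16 mm at its foot. This point is half-way up the fin, 48 mm above the cover's lower rim, 24 mm above its roof. z is up.
- oblong_cover: The oblong red dust cover (loose, about 0.12 kg), an upside-down box 72 mm (x) by 52 mm (y) outside, walls and roof 3 mm, 24 mm high; origin at the centre of its lower rim, x along its length, z up. At the start it stands on the bench left of the parts tray.
- round_top (a point): Top centre of the movement on the round holder, 25 mm above the bench, z up. The holder, fixed right of the parts tray: round blue base 76 mm across, 10 mm high; aluminium plinth 46 mm across with sloped shoulder, top at 20 mm; silver movement 31 mm across. A seated cover rests with its rim on the blue base, round the plinth: round_grip is then 33 mm above this point.
- oblong_holder: The oblong holder (fixed to the bench, right of the parts tray): red base 88 mm (x) by 66 mm (y), 10 mm high, with an aluminium plinth 54 x 34 mm, its top at 20 mm, that carries two gilt movements 5 mm thick. Origin at the centre of its underside on the bench, x along its length, z up.
- oblong_top (a point): Point over the centre of the oblong holder at the height of the tops of its two movements, 25 mm above the bench; x along the holder's length, z up. Turning the cover end for end makes no difference.
- tray: Lilac parts tray with ten bays that hold watch parts, 274 mm long (lying about along world x) by 184 mm wide, rim 30 mm high; loose; origin at the centre of its underside; its own y axis is its length. It lies between covers and holders and must stay where it is.
- mug: Off-white mug, 88 mm across and 95 mm high, loose, standing on the bench beyond the tray; origin under it, at bench level. It must stay where it is.

How it is judged:
On the way, in this order (a step that is already met when the one before it is completed fails the run):
1. the round cover is fully down on the round holder and let go (horizontal distance between round_grip and round_top below 0.007 m and z of round_grip in the frame of round_top between 0.03 and 0.036 m and angle between round_grip's own z axis and vertical below 0.06 rad and contact force between the fingers and round_cover below 0.1 N), for 0.2 s.
2. the oblong cover is lifted clear of the bench, higher than the tray's rim (height (world z) of oblong_grip above 0.081 m), for 0.1 s.
At the end, for the whole second after the job is handed in: Round cover fully down on its holder (centre within 7 mm, height 3 mm, tilt 0.06 rad), let go. Oblong cover gripped and still, its rim 3 to 20 mm above the movements, centre within 8 mm, in line within 0.15 rad, tilt under 0.12 rad, not touching the holder (all of step 1 and horizontal distance between oblong_grip and oblong_top below 0.008 m and z of oblong_grip in the frame of oblong_top between 0.051 and 0.068 m and angle between the x axis of oblong_grip and the x axis of oblong_top, either way round below 0.15 rad and angle between oblong_grip's own z axis and vertical below 0.12 rad and linear speed of oblong_cover below 0.02 m/s and contact force between the fingers and oblong_cover above 1 N and contact force between oblong_cover and oblong_holder below 0.05 N); the arm keeps its last pose, push and grip.
It fails at once if the round cover is dropped onto its holder from more than 10 mm above its seat instead of being set down (horizontal distance between round_grip and round_top below 0.03 m and z of round_grip in the frame of round_top above 0.043 m and contact force between the fingers and round_cover below 0.05 N).
It fails at once if the oblong cover touches its holder (contact force between oblong_cover and oblong_holder above 0.3 N).
It fails at once if the parts tray or the mug is shifted by more than 10 mm (distance of any of tray, mug from where it was at the start of the episode above 0.01 m).
It also fails if it takes over 51 s, if anything falls off the work surface, if the arm or the gripper's body presses on something with over 40 N, if the wrist force passes 120 N, or if a joint passes its speed limit or range.

## Working session

There is one attempt and no reset: what is moved stays moved. The work goes in short steps, Python scripts to look and compute and a tool call to move; the robot and the scene stay as the last step left them, time stands still between calls to the robot, and variables do not carry over. Pictures are saved under pics/ and viewed, at most 12 in all, crops included, and the job is handed in when it is done.

Besides the shell and the picture viewer there is one more tool, called after "Call:" as name(argument=value, ...) on one line, values as JSON. step_arm: Moves the arm, as the interface text tells. Its arguments: {"type":"object","properties":{"targets":{"type":"string"},"gripper":{"type":"number"},"squeeze":{"type":"number"}},"required":["targets"]}

```bash
mkdir -p pics
cat > h.py <<'E'
import numpy as np, cv2
from station import manip
from scipy.spatial.transform import Rotation as R
def cam(n, s=None):
    c=manip.get_calibration(n)
    if 'extrinsics' in c: T=np.array(c['extrinsics'])
    else:
        s=s or manip.sense(); T=np.eye(4); T[:3,:3]=R.from_quat(s['tool_rot']).as_matrix(); T[:3,3]=s['tcp_pos']; T=T@np.array(c['tool_from_camera'])
    return T, 200/np.tan(np.radians(c['fov_y'])/2), c['cx'], c['cy']
def ray(n,px,z,s=None):
    T,f,cx,cy=cam(n,s); d=T[:3,:3]@np.array([(px[0]-cx)/f,(px[1]-cy)/f,1]); o=T[:3,3]
    return o+d*(z-o[2])/d[2]
def proj(n,P,s=None):
    T,f,cx,cy=cam(n,s); p=np.linalg.inv(T)@np.append(P,1); return [cx+f*p[0]/p[2],cy+f*p[1]/p[2]]
def save(n,name):
    s=manip.sense(); im=manip.snapshot(n); cv2.imwrite(f'pics/{name}.png',im[:,:,::-1]); return im,s
E
python3 - <<'E'
from h import *
Z=dict(round_grip=.048,oblong_grip=.048,round_cover=0,oblong_cover=0,round_top=.025,oblong_top=.025,oblong_holder=0,tray=0,mug=0)
for n in ['scene','side','wrist']:
    im,s=save(n,n+'0')
    print(n,manip.get_calibration(n)['fov_y'],np.round(cam(n,s)[0],3).tolist())
    for k,z in Z.items():
        if n=='wrist' and k in('mug','tray'):continue
        for r in manip.mark_of(n,k)[:2]:
            print(k,round(r['p'],2),np.round(r['position'],1),np.round(ray(n,r['position'],z,s),4))
print(manip.sense())
ims=[cv2.imread(f'pics/{n}0.png') for n in ['scene','side']]
E
```

```text
scene 45.06127941632387 [[0.772, -0.449, 0.45, 0.049], [-0.636, -0.557, 0.534, -0.737], [0.011, -0.699, -0.715, 0.994], [0.0, 0.0, 0.0, 1.0]]
round_grip 0.69 [276.9 177.1] [0.5628 0.1254 0.048 ]
oblong_grip 0.85 [235.9 146.5] [0.543  0.3138 0.048 ]
round_cover 0.57 [281.1 189.6] [0.5683 0.1181 0.    ]
oblong_cover 0.72 [239.8 161.2] [0.5405 0.2992 0.    ]
oblong_cover 0.72 [276.6 176.4] [0.5899 0.1722 0.    ]
round_top 0.89 [341.5 268.4] [ 0.5133 -0.219   0.025 ]
round_top 0.49 [388.9 293.2] [ 0.5541 -0.3432  0.025 ]
oblong_top 0.67 [386.2 295.2] [ 0.5454 -0.3431  0.025 ]
oblong_holder 0.63 [389.3 300.5] [ 0.5538 -0.3482  0.    ]
mug 0.61 [345.9 184.3] [ 0.7295  0.0167 -0.    ]
side 51.247337973980656 [[0.961, -0.149, 0.233, 0.345], [-0.276, -0.498, 0.822, -1.03], [-0.007, -0.854, -0.52, 0.691], [0.0, 0.0, 0.0, 1.0]]
round_grip 0.82 [279.8 178.9] [0.56   0.1421 0.048 ]
oblong_grip 0.86 [263.8 156.7] [0.5397 0.3219 0.048 ]
round_cover 0.51 [279.8 190.7] [0.5591 0.1495 0.    ]
oblong_cover 0.6 [264.  166.7] [0.5399 0.3385 0.    ]
round_top 0.55 [289.5 256.5] [ 0.5063 -0.2236  0.025 ]
o
[... 450 characters left out ...]
8  0.025 ]
{'t': 1.4, 'q': array([-1.78480600e-01,  5.27505206e-01,  1.43271318e+00, -3.84183878e-06,
        1.18138201e+00, -1.78509929e-01]), 'qd': array([ 0.00073718,  0.00080209, -0.00040395, -0.00081497,  0.00097735,
       -0.00159997]), 'tau': array([-4.64013265e-04, -4.42317080e+01, -1.78416502e+01, -1.96786677e-04,
        8.36920262e-04,  1.21574420e-06]), 'tcp_pos': array([6.24974797e-01, 4.49450262e-05, 1.98502989e-01]), 'tool_rot': array([ 7.07095896e-01,  7.07117666e-01, -3.66965262e-06, -2.16931915e-06]), 'force': array([-0.4261443 , -0.14351486,  0.32145872]), 'ft_torque': array([-0.03878783, -0.00308362,  0.01165143]), 'gripper_force': 0.0, 'finger_gap': 1.0016557762557503}
```

View pics/scene0.png

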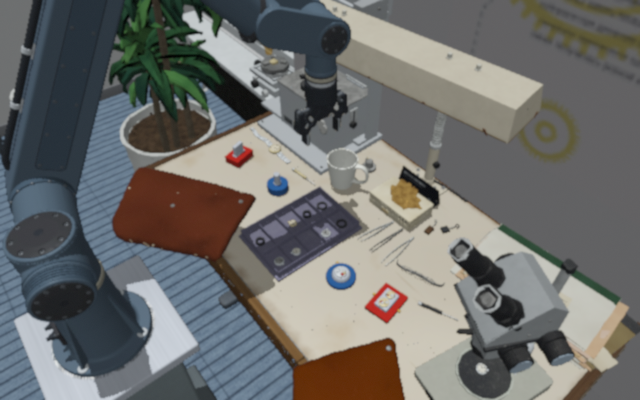

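View pics/side0.png

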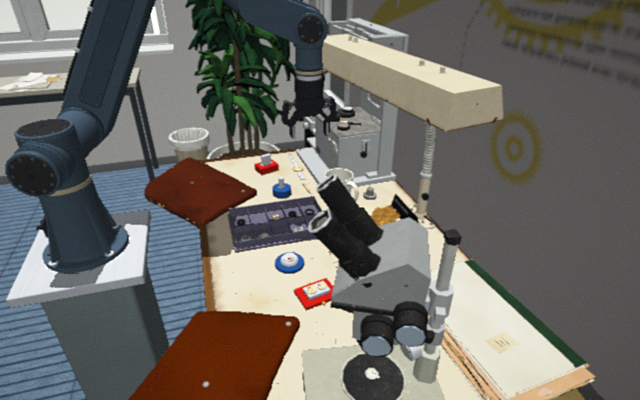

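The round cover is near (278,184), the oblong cover near (239,155), the round holder near (341,276) and the oblong holder near (386,302) in the scene view. The side view agrees. I'm moving above the round cover for a closer wrist view.

Call:
step_arm(targets="43 -22 0 0; 86 -44 0 0; 120 -60 0 0; 130 -65 0 0; 130 -65 0 0; 130 -65 0 0; 130 -65 0 0")

```text
t: 2.1
tcp_pos: [0.5612, 0.1286, 0.1986]
tool_rot: [0.708, 0.707, 0.0, 0.001]
force: [0.8, -0.1, -0.1]
finger_gap: 0.999
gripper_force: 0.0
```

```bash
cat > m.py <<'E'
from h import *
import sys
def look(tag,items):
    im,s=save('wrist',tag); print(s['t'],np.round(s['tcp_pos'],4),np.round(s['tool_rot'],4))
    for k,z in items:
        for r in manip.mark_of('wrist',k)[:2]:
            print(k,round(r['p'],2),np.round(r['position'],1),np.round(ray('wrist',r['position'],z,s),4))
    return im,s
E
python3 - <<'E'
from m import *
im,s=look('w1',[('round_grip',.048),('round_cover',0),('oblong_grip',.048),('oblong_cover',0)])
E
```

```text
2.1 [0.5612 0.1286 0.1986] [7.077e-01 7.065e-01 2.000e-04 5.000e-04]
round_grip 0.94 [316.6 168.7] [0.5612 0.1322 0.048 ]
round_grip 0.41 [316.7 161.8] [0.5613 0.1392 0.048 ]
round_cover 0.8 [318.9 163.9] [0.5638 0.1268 0.    ]
```

View pics/w1.png

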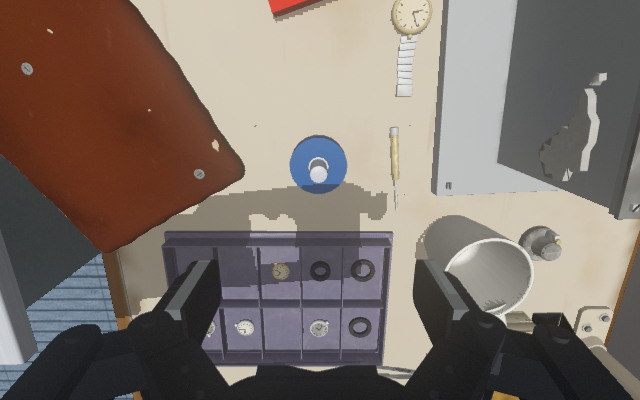

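Wrist view: the round cover is at about (318,164), with its knob top at (318,174). The tray is below it and the mug is at (485,270). I'll refine using the blue disc and the knob top.

Run:
```python
from m import *
s=manip.sense(); im=cv2.imread('pics/w1.png')
hsv=cv2.cvtColor(im,cv2.COLOR_BGR2HSV)
m=cv2.inRange(hsv,(100,120,60),(115,255,255)); m[:100]=0;m[220:]=0;m[:,:250]=0;m[:,380:]=0
c=max(cv2.findContours(m,0,2)[0],key=cv2.contourArea)
e=cv2.fitEllipse(c); print(e,ray('wrist',e[0],.022,s))
g=(hsv[150:195,300:340,1]<60)&(hsv[150:195,300:340,2]>190)
y,x=np.nonzero(g); print(x.mean()+300,y.mean()+150,ray('wrist',(x.mean()+300,y.mean()+150),.066,s))
```

```text
((317.56011962890625, 162.59226989746094), (47.29173278808594, 56.32674026489258), 85.86531066894531) [0.56129676 0.13355679 0.022     ]
317.99624060150376 171.703007518797 [0.56160922 0.13408619 0.066     ]
```

Call:
step_arm(targets="4 1 35 0; 4 1 75 0; 4 1 115 0; 4 1 145 0; 4 1 160 0; 4 1 165 0; 4 1 165 0; 4 1 165 0")

```text
t: 3.15
tcp_pos: [0.562, 0.134, 0.0344]
tool_rot: [0.707, 0.707, 0.001, 0.001]
force: [0.4, 0.0, -0.2]
finger_gap: 1.0
gripper_force: 0.0
```

Call:
step_arm(targets="0 0 0 0; 0 0 0 0; 0 0 0 0; 0 0 0 0; 0 0 0 0; 0 0 0 0; 0 0 0 0; 0 0 0 0; 0 0 0 0; 0 0 0 0", gripper=1, squeeze=40)

```text
t: 4.15
tcp_pos: [0.5609, 0.134, 0.0335]
tool_rot: [0.707, 0.707, -0.0, -0.0]
force: [-0.5, 0.8, 0.4]
finger_gap: 0.002
gripper_force: 0.0
```

The fingers closed on nothing, so I'm looking again.

Run:
```python
from m import *
im,s=look('w2',[('round_grip',.048)])
manip.snapshot('side'); manip.snapshot('scene')
for n in('side','scene'):
  for r in manip.mark_of(n,'round_grip')[:2]: print(n,r['p'],r['position'],ray(n,r['position'],.048))
```

```text
4.15 [0.5609 0.134  0.0335] [ 7.071e-01  7.071e-01 -1.000e-04 -0.000e+00]
round_grip 0.79 [318.4 255.7] [0.5618 0.1279 0.048 ]
side 0.84 [280.2, 179.8] [0.5599621  0.13580546 0.048     ]
scene 0.7 [277.3, 180.0] [0.5569047  0.11494552 0.048     ]
```

View pics/w2.png

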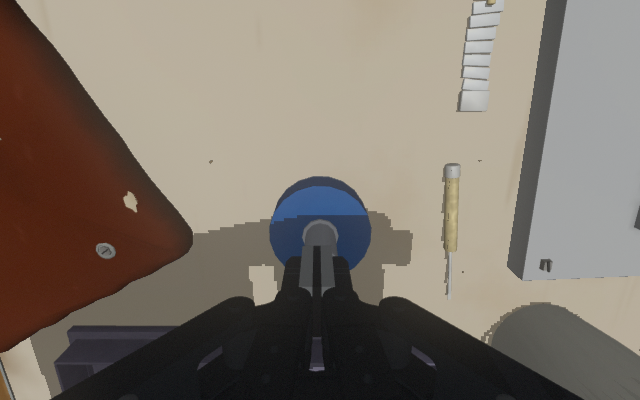

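The wrist view shows the cover at about (320,228) and the closed fingers apparently just behind the knob at (318,270). I'm working out where the cover is now.

Run:
```python
from m import *
s=manip.sense(); im=cv2.imread('pics/w2.png')
hsv=cv2.cvtColor(im,cv2.COLOR_BGR2HSV)
m=cv2.inRange(hsv,(100,120,30),(118,255,255)); m[:150]=0;m[290:]=0;m[:,:250]=0;m[:,390:]=0
x0,y0,w,h=cv2.boundingRect(m); print(x0,y0,w,h)
for y in (.133,.14,.145,.15,.155):
    P=lambda dx,dy,z: np.round(proj('wrist',[.5613+dx,y+dy,z],s)).tolist()
    print(y,'far roof',P(0,.031,.024),'rim far',P(0,.031,0),'L',P(-.031,0,.024),'R',P(.031,0,.024),'top',P(0,0,.066),'flange far',P(0,.011,.027))
print(proj('wrist',s['tcp_pos'],s),proj('wrist',s['tcp_pos']+[0,0,.019],s))
cv2.imwrite('pics/c.png',cv2.resize(im[200:400,220:420],None,fx=3,fy=3,interpolation=2))
```

```text
271 186 96 84
0.133 far roof [317.0, 179.0] rim far [317.0, 170.0] L [266.0, 229.0] R [369.0, 229.0] top [317.0, 264.0] flange far [317.0, 214.0]
0.14 far roof [317.0, 167.0] rim far [317.0, 159.0] L [265.0, 218.0] R [370.0, 218.0] top [317.0, 251.0] flange far [317.0, 202.0]
0.145 far roof [317.0, 158.0] rim far [317.0, 151.0] L [265.0, 210.0] R [370.0, 210.0] top [317.0, 241.0] flange far [317.0, 194.0]
0.15 far roof [317.0, 150.0] rim far [317.0, 143.0] L [264.0, 202.0] R [370.0, 202.0] top [317.0, 231.0] flange far [317.0, 186.0]
0.155 far roof [317.0, 140.0] rim far [317.0, 135.0] L [264.0, 194.0] R [371.0, 194.0] top [317.0, 221.0] flange far [317.0, 177.0]
[np.float64(316.7199125806085), np.float64(234.11746945029475)] [np.float64(316.71612134010456), np.float64(249.18589596612304)]
```

View pics/c.png

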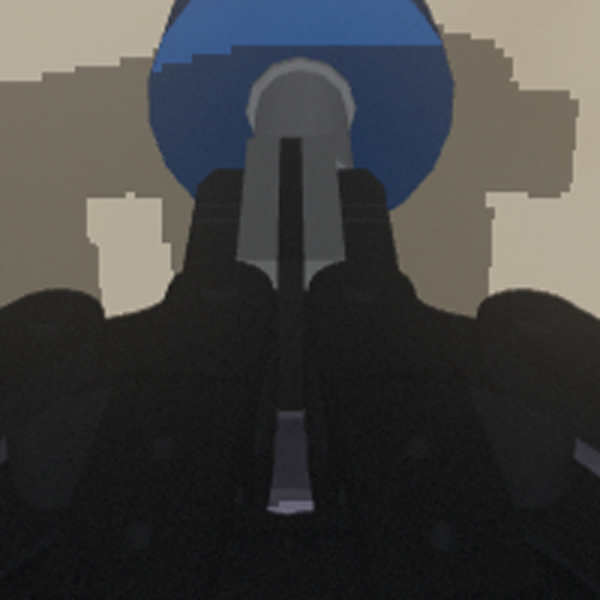

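The pad tips look about 35 mm further back than the reported TCP, which would put them just above the knob. I'll check that against the side view.

Run:
```python
from m import *
im=cv2.imread('pics/side0.png')
im2=manip.snapshot('side')[:,:,::-1].copy()
a=cv2.resize(im[70:170,260:360],None,fx=4,fy=4,interpolation=2);b=cv2.resize(im2[100:200,230:330],None,fx=4,fy=4,interpolation=2)
for x in(.5825,.6675):
  for z,c in ((.2115,(0,0,255)),(.2485,(0,255,0))):
    u=proj('side',[x,0,z]); print(z,u); cv2.circle(a,(int((u[0]-260)*4),int((u[1]-70)*4)),3,c,-1)
for z,c in ((.0335,(0,0,255)),(.0715,(0,255,0))):
    u=proj('side',[.561,.134,z]); print(z,u); cv2.circle(b,(int((u[0]-230)*4),int((u[1]-100)*4)),3,c,-1)
cv2.imwrite('pics/ab.png',np.hstack([a,b])[:, :800])
```

```text
0.2115 [np.float64(295.4849903953103), np.float64(149.19030302439225)]
0.2485 [np.float64(295.06407912270856), np.float64(136.69188362615716)]
0.2115 [np.float64(324.89579562428844), np.float64(145.52463775493922)]
0.2485 [np.float64(324.9729567567085), np.float64(133.17967845063419)]
0.0335 [np.float64(280.8544973062094), np.float64(183.95138467451417)]
0.0715 [np.float64(280.26900208749055), np.float64(173.53505950048023)]
```

View pics/ab.png

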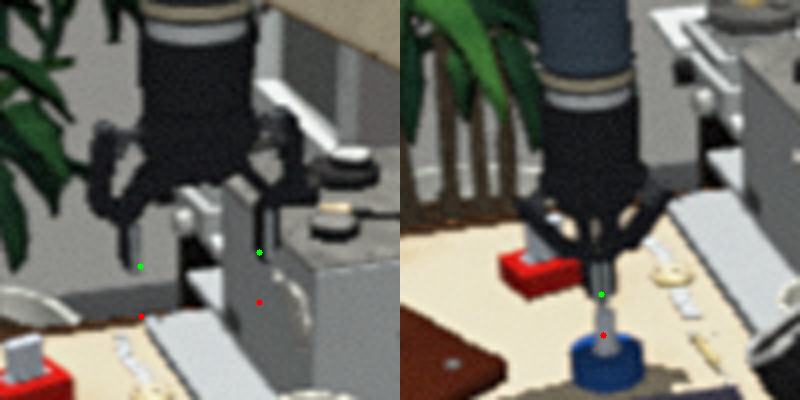

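Confirmed: the green dots, 37 mm behind the nominal tips, fall on the real tips, so the fingers are about 37 mm shorter than stated. The cover hasn't moved. I'll open and go 34 mm lower.

Call:
step_arm(targets="0 0 0 0; 0 0 0 0; 0 0 0 0; 0 0 0 0; 0 0 0 0; 0 0 0 0; -2 0 10 0; -2 0 20 0; -2 0 29 0; -2 0 34 0; -2 0 34 0; -2 0 34 0", gripper=0)

```text
t: 5.7
tcp_pos: [0.5609, 0.132, -0.0008]
tool_rot: [0.707, 0.707, -0.0, -0.0]
force: [-0.2, -1.6, 0.5]
finger_gap: 1.0
gripper_force: 0.0
```

Call:
step_arm(targets="0 0 0 0; 0 0 0 0; 0 0 0 0; 0 0 0 0; 0 0 0 0; 0 0 0 0; 0 0 0 0; 0 0 0 0; 0 0 0 0", gripper=1, squeeze=40)

```text
t: 6.6
tcp_pos: [0.5613, 0.1321, -0.0002]
tool_rot: [0.707, 0.707, 0.0, 0.0]
force: [-0.3, -0.5, 5.1]
finger_gap: 0.197
gripper_force: 39.1
```

Gripped (gap 0.197 ≈ 17 mm). I'm lifting and carrying the cover over the tray to just past the round holder.

Call:
step_arm(targets="0 0 -15 0; 0 0 -45 0; 0 0 -80 0; 0 0 -115 0; -20 0 -130 0; -60 -10 -130 0; -100 -20 -130 0; -140 -25 -130 0; -180 -30 -130 0; -220 -35 -130 0; -260 -40 -130 0; -300 -45 -130 0")

```text
t: 7.8
tcp_pos: [0.515, -0.1692, 0.1299]
tool_rot: [0.707, 0.707, -0.0, -0.0]
force: [0.7, 0.6, -1.2]
finger_gap: 0.196
gripper_force: 39.2
```

Call:
step_arm(targets="-40 -4 0 0; -80 -6 0 0; -110 -6 0 0; -122 -6 0 0; -122 -6 0 0; -122 -6 0 0; -122 -6 0 0; -122 -6 0 0")

```text
t: 8.6
tcp_pos: [0.51, -0.2881, 0.1295]
tool_rot: [0.706, 0.708, 0.0, -0.001]
force: [0.2, 0.1, -1.3]
finger_gap: 0.196
gripper_force: 39.2
```

Run:
```python
from m import *
im,s=look('w3',[('round_top',.025),('oblong_top',.025),('oblong_holder',0)])
print(s['gripper_force'],s['finger_gap'])
```

```text
8.6 [ 0.51   -0.2881  0.1295] [ 7.064e-01  7.078e-01  1.000e-04 -5.000e-04]
round_top 0.74 [312.7 108. ] [ 0.5066 -0.2235  0.025 ]
oblong_holder 0.32 [315.5 235.5] [ 0.5087 -0.3474  0.    ]
39.165751934051514 0.19588162071102747
```

View pics/w3.png

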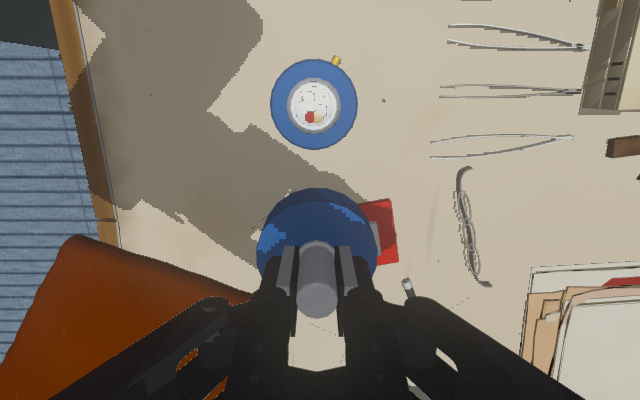

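Wrist view: the round holder is at about (314,104) and the held cover at (318,240). I'll fit both precisely in this image.

Run:
```python
from m import *
from scipy.optimize import least_squares
s=manip.sense(); im=cv2.imread('pics/w3.png'); hsv=cv2.cvtColor(im,cv2.COLOR_BGR2HSV)
m=cv2.inRange(hsv,(98,110,40),(118,255,255)); a=m.copy(); a[165:]=0; a[:,:250]=0;a[:,380:]=0;a[:50]=0
c=max(cv2.findContours(a,0,2)[0],key=cv2.contourArea); e=cv2.fitEllipse(cv2.convexHull(c)); print('base',e,ray('wrist',e[0],.008,s))
g=((hsv[...,1]<70)&(hsv[...,2]>100)).astype(np.uint8); g[:70]=0;g[140:]=0;g[:,:285]=0;g[:,345:]=0
c=max(cv2.findContours(g,0,2)[0],key=cv2.contourArea); e=cv2.fitEllipse(cv2.convexHull(c)); print('plinth/mov',e,ray('wrist',e[0],.018,s))
# held cover: outline
b=m.copy(); b[:180]=0;b[290:]=0;b[:,:250]=0;b[:,385:]=0
h=cv2.convexHull(max(cv2.findContours(b,0,2)[0],key=cv2.contourArea))[:,0]; h=h[h[:,1]<262]
th=np.linspace(0,2*np.pi,72)
def cost(p):
    P=np.array([proj('wrist',[p[0]+.031*np.cos(t),p[1]+.031*np.sin(t),p[2]+dz],s) for t in th for dz in(0,.024)])
    H=cv2.convexHull(P.astype(np.float32))
    return [cv2.pointPolygonTest(H,(float(x),float(y)),True) for x,y in h]
r=least_squares(cost,[.51,-.288,.13],diff_step=1e-3,loss='soft_l1'); print('cover rim',r.x,r.cost)
```

```text
base ((313.02557373046875, 103.95357513427734), (85.00550842285156, 87.96411895751953), 177.1828155517578) [ 0.50697327 -0.22227491  0.008     ]
plinth/mov ((313.38629150390625, 105.38753509521484), (54.179691314697266, 56.52218246459961), 178.4324951171875) [ 0.50737591 -0.2230319   0.018     ]Traceback (most recent call last):
  File "<stdin>", line 16, in <module>
    return func(*args, **kwargs)
    result = trf(vector_fun.fun, vector_fun.jac, x0, f0, J0, lb, ub, ftol, xtol,
                 gtol, max_nfev, x_scale, loss_function, tr_solver,
                 tr_options.copy(), verbose, callback=callback_wrapped)
    return trf_no_bounds(
        fun, jac, x0, f0, J0, ftol, xtol, gtol, max_nfev, x_scale,
        loss_function, tr_solver, tr_options, verbose, callback=callback)
    f_new = fun(x_new)
    self._update_fun()
    ~~~~~~~~~~~~~~~~^^
    self.f = self.fun_wrapped(xp_copy(self.x))
             ~~~~~~~~~~~~~~~~^^^^^^^^^^^^^^^^^
    return np.atleast_1d(self.fun(x))
                         ~~~~~~~~^^^
    return self.f(x, *self.args, **self.kwargs)
           ~~~~~~^^^^^^^^^^^^^^^^^^^^^^^^^^^^^^
  File "<stdin>", line 13, in cost
  File "h.py", line 14, in proj
    T,f,cx,cy=cam(n,s); p=np.linalg.inv(T)@np.append(P,1); return [cx+f*p[0]/p[2],cy+f*p[1]/p[2]]
              ~~~^^^^^
  File "h.py", line 5, in cam
    c=manip.get_calibration(n)
ValueError: time passes only in moves, steps and waits
```

Run:
```python
from m import *
from scipy.optimize import least_squares
s=manip.sense(); im=cv2.imread('pics/w3.png'); hsv=cv2.cvtColor(im,cv2.COLOR_BGR2HSV)
T,f,cx,cy=cam('wrist',s); Ti=np.linalg.inv(T)
m=cv2.inRange(hsv,(98,110,20),(120,255,255))
b=m.copy(); b[:180]=0;b[290:]=0;b[:,:250]=0;b[:,385:]=0
h=cv2.convexHull(max(cv2.findContours(b,0,2)[0],key=cv2.contourArea))[:,0]; h=h[(h[:,1]<262)]
print(h[:,0].min(),h[:,0].max(),h[:,1].min())
th=np.linspace(0,2*np.pi,90)
def cost(p):
    P=np.array([[p[0]+.031*np.cos(t),p[1]+.031*np.sin(t),.130+dz,1] for t in th for dz in(0,.024)])@Ti.T
    H=cv2.convexHull(np.c_[cx+f*P[:,0]/P[:,2],cy+f*P[:,1]/P[:,2]].astype(np.float32))
    return [cv2.pointPolygonTest(H,(float(x),float(y)),True) for x,y in h]
r=least_squares(cost,[.51,-.288],diff_step=1e-2,loss='soft_l1'); print('cover',r.x,np.round(r.fun,1))
print('knobtop', ray('wrist',(317.5,300),.196,s), s['tcp_pos'],s['t'])
```

```text
256 375 201
cover [ 0.50896623 -0.29874156] [ 2.4  1.4  1.1  0.1 -0.7 -2.6 -3.2 -3.3 -0.6 -1.3 -1.8 -2.3 -1.2 -0.1
  0.4 -0.2  0.5  1.8]
knobtop [ 0.51044822 -0.28690997  0.196     ] [ 0.51014163 -0.28927974  0.12960069] 8.8
```

Call:
step_arm(targets="35 -2 0 0; 60 -3 20 0; 66 -3 50 0; 66 -3 80 0; 66 -3 95 0; 66 -3 95 0; 66 -3 95 0; 66 -3 95 0")

```text
t: 9.6
tcp_pos: [0.5079, -0.2246, 0.0356]
tool_rot: [0.707, 0.707, 0.0, 0.001]
force: [0.2, -0.2, -0.3]
finger_gap: 0.197
gripper_force: 39.2
```

Call:
step_arm(targets="0 0 5 0; 0 0 10 0; 0 0 14 0; 0 0 17 0; 0 0 20 0; 0 0 22 0; 0 0 24 0; 0 0 24 0; 0 0 24 0")

```text
t: 10.5
tcp_pos: [0.507, -0.224, 0.0105]
tool_rot: [0.707, 0.707, -0.0, -0.0]
force: [0.2, -0.5, -1.4]
finger_gap: 0.191
gripper_force: 39.2
```

Call:
step_arm(targets="0 0 1 0; 0 0 1 0; 0 0 2 0; 0 0 2 0")

```text
t: 10.9
tcp_pos: [0.5072, -0.2241, 0.0098]
tool_rot: [0.707, 0.707, 0.0, 0.001]
force: [-2.4, 0.3, 9.4]
finger_gap: 0.196
gripper_force: 40.3
```

Seated, with contact at the expected height. I'll release, rise and move to view the oblong holder.

Call:
step_arm(targets="0 0 -1 0; 0 0 -1 0; 0 0 -1 0; 0 0 -1 0; 0 0 -1 0; 0 0 -1 0; 0 0 -20 0; 0 0 -60 0; 0 0 -105 0; 0 0 -150 0; -30 15 -185 0; -60 30 -190 0", gripper=0)

```text
t: 12.1
tcp_pos: [0.5398, -0.2857, 0.2045]
tool_rot: [0.707, 0.708, 0.001, 0.005]
force: [0.6, -0.3, 0.2]
finger_gap: 0.998
gripper_force: 0.0
```

Call:
step_arm(targets="-16 8 0 0; -16 8 0 0; -16 8 0 0; -16 8 0 0; -16 8 0 0")

```text
t: 12.6
tcp_pos: [0.5442, -0.2986, 0.198]
tool_rot: [0.707, 0.707, -0.0, -0.001]
force: [0.1, -0.0, 0.6]
finger_gap: 0.999
gripper_force: 0.0
```

Run:
```python
from m import *
im,s=look('w4',[('round_grip',.058),('oblong_top',.025),('oblong_holder',0)])
h=cv2.cvtColor(im,cv2.COLOR_RGB2HSV)
m=cv2.inRange(h,(0,170,90),(6,255,255))|cv2.inRange(h,(175,170,90),(180,255,255))
m[:100]=0; m[:,:250]=0;m[:,450:]=0
cs=sorted(cv2.findContours(m,0,2)[0],key=cv2.contourArea)[-2:]
for c in cs:
    hull=cv2.convexHull(c); P=np.array([ray('wrist',p,.010,s)[:2]*1000 for p in hull[:,0]],np.float32)
    r=cv2.minAreaRect(P); print(cv2.contourArea(c),cv2.boundingRect(c),r)
```

```text
12.6 [ 0.5442 -0.2986  0.198 ] [ 7.068e-01  7.074e-01 -1.000e-04 -1.000e-03]
round_grip 0.96 [274.2  96.8] [ 0.5056 -0.2259  0.058 ]
oblong_top 0.85 [314.1 210.4] [ 0.541 -0.347  0.025]
oblong_holder 0.87 [317.2 208.9] [ 0.5445 -0.3542  0.    ]
oblong_holder 0.19 [274.9  95.5] [ 0.4992 -0.2256  0.    ]
168.0 (280, 214, 15, 24) ((509.78594970703125, -370.4610290527344), (14.640981674194336, 29.54041862487793), 9.84009838104248)
271.0 (273, 181, 37, 14) ((514.7216186523438, -324.85504150390625), (41.19073486328125, 14.128782272338867), 2.607818126678467)
```

View pics/w4.png

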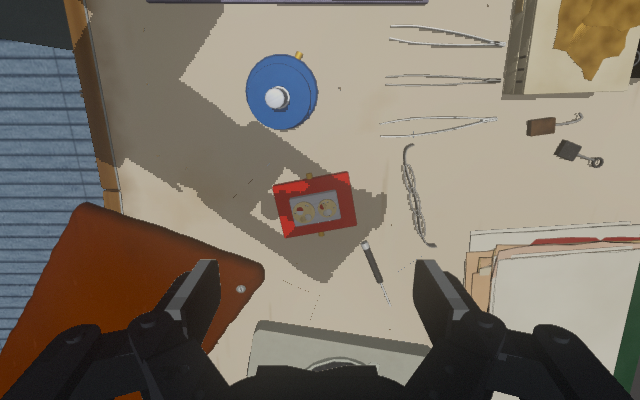

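The round cover is seated at (282,92). The oblong holder is at about (315,205), its length running about along world x and yawed about +9°. I'm refitting with a looser mask.

Run:
```python
from m import *
s=manip.sense(); h=cv2.cvtColor(cv2.imread('pics/w4.png'),cv2.COLOR_BGR2HSV)
m=cv2.inRange(h,(0,150,50),(8,255,255))|cv2.inRange(h,(172,150,50),(180,255,255))
w=np.zeros_like(m); w[160:250,268:365]=1; m=cv2.morphologyEx(m*w,cv2.MORPH_OPEN,np.ones((2,2)))
pts=np.argwhere(m)[:,::-1]; hull=cv2.convexHull(pts.astype(np.int32))[:,0]; print(hull.min(0),hull.max(0))
T,f,cx,cy=cam('wrist',s)
for z in (.008,):
    d=np.c_[(hull[:,0]+0-cx)/f,(hull[:,1]-cy)/f,np.ones(len(hull))]@T[:3,:3].T
    P=(T[:3,3]+d*((z-T[2,3])/d[:,2])[:,None])[:,:2]*1000
    print(cv2.minAreaRect(P.astype(np.float32)))
```

```text
[274 174] [356 238]
((543.5225219726562, -349.68792724609375), (87.05669403076172, 66.21094512939453), 10.691136360168457)
```

Call:
step_arm(targets="20 0 0 0; 60 0 0 0; 105 0 0 0; 150 0 0 0; 195 0 0 0; 240 0 0 0; 285 0 0 0; 330 0 0 0; 375 0 0 0; 420 0 0 0; 465 0 0 0; 510 0 0 0")

```text
t: 14.0
tcp_pos: [0.5435, 0.2129, 0.1987]
tool_rot: [0.707, 0.707, -0.0, -0.0]
force: [1.1, 0.8, 0.0]
finger_gap: 1.007
gripper_force: 0.0
```

Call:
step_arm(targets="45 0 0 0; 80 0 0 0; 95 0 0 0; 95 0 0 0; 95 0 0 0; 95 0 0 0; 95 0 0 0")

```text
t: 14.7
tcp_pos: [0.5452, 0.3034, 0.1986]
tool_rot: [0.708, 0.706, -0.0, 0.0]
force: [1.0, -0.1, -0.3]
finger_gap: 1.003
gripper_force: 0.0
```

Run:
```python
from m import *
im,s=look('w5',[('oblong_grip',.048),('oblong_cover',0)])
h=cv2.cvtColor(im,cv2.COLOR_RGB2HSV)
m=cv2.inRange(h,(0,150,50),(5,255,255))|cv2.inRange(h,(172,150,50),(180,255,255))
m[:,:255]=0;m[:,400:]=0;m[250:]=0
c=max(cv2.findContours(cv2.morphologyEx(m,cv2.MORPH_CLOSE,np.ones((3,3))),0,2)[0],key=cv2.contourArea); hull=cv2.convexHull(c)[:,0];print(hull.min(0),hull.max(0))
T,f,cx,cy=cam('wrist',s); z=.022
d=np.c_[(hull[:,0]-cx)/f,(hull[:,1]-cy)/f,np.ones(len(hull))]@T[:3,:3].T
P=(T[:3,3]+d*((z-T[2,3])/d[:,2])[:,None])[:,:2]*1000
print(cv2.minAreaRect(P.astype(np.float32)))
```

```text
14.7 [0.5452 0.3034 0.1986] [ 7.079e-01  7.063e-01 -2.000e-04  0.000e+00]
oblong_grip 0.63 [316.8 162.8] [0.5453 0.313  0.048 ]
oblong_cover 0.77 [318.3 153. ] [0.5469 0.314  0.    ]
[278 126] [356 191]
((545.6986694335938, 311.3372802734375), (71.81346130371094, 52.11817932128906), 18.018245697021484)
```

View pics/w5.png

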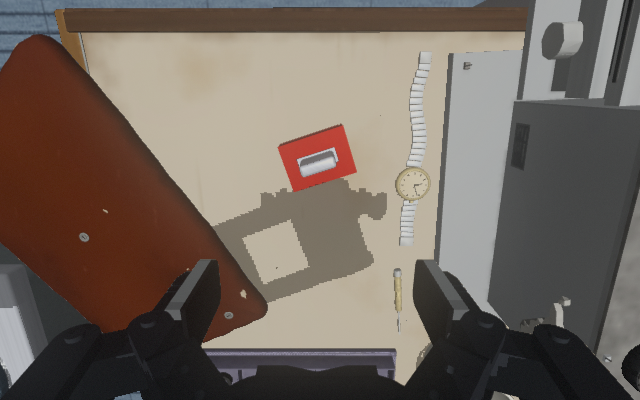

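The oblong cover is at about (317,158). The fit gives 71.8 × 52.1 mm, centre (0.5457, 0.3113), yaw 18°. I'll turn the tool by −108° so it pinches across the fin.

Call:
step_arm(targets="2 0 0 -8; 4 0 0 -16; 6 0 0 -24; 8 0 0 -32; 8 0 0 -40; 8 0 0 -48; 8 0 0 -56; 8 0 0 -64; 8 0 0 -72; 8 0 0 -80; 8 0 0 -88; 8 0 0 -96")

```text
t: 16.05
tcp_pos: [0.5451, 0.3125, 0.1985]
tool_rot: [-0.055, 0.998, -0.0, -0.0]
force: [0.3, -0.6, -0.4]
finger_gap: 1.001
gripper_force: 0.0
```

Call:
step_arm(targets="0 0 20 -6; 0 0 50 -12; 0 0 80 -12; 0 0 100 -12; 0 0 100 -12; 0 0 100 -12; 0 0 100 -12; 0 0 100 -12")

```text
t: 16.85
tcp_pos: [0.5461, 0.3134, 0.1002]
tool_rot: [-0.156, 0.988, 0.0, 0.002]
force: [-0.8, -0.1, 0.3]
finger_gap: 1.0
gripper_force: 0.0
```

Run:
```python
from m import *
im,s=look('w6',[('oblong_grip',.048)])
print(R.from_quat(s['tool_rot']).as_matrix().round(3).tolist(), s['q'].round(2))
h=cv2.cvtColor(im,cv2.COLOR_RGB2HSV)
m=cv2.inRange(h,(0,150,40),(5,255,255))|cv2.inRange(h,(172,150,40),(180,255,255))
c=max(cv2.findContours(cv2.morphologyEx(m,cv2.MORPH_CLOSE,np.ones((5,5))),0,2)[0],key=cv2.contourArea); hull=cv2.convexHull(c)[:,0];print(hull.min(0),hull.max(0))
T,f,cx,cy=cam('wrist',s); z=.024
d=np.c_[(hull[:,0]-cx)/f,(hull[:,1]-cy)/f,np.ones(len(hull))]@T[:3,:3].T
P=(T[:3,3]+d*((z-T[2,3])/d[:,2])[:,None])[:,:2]*1000
print(cv2.minAreaRect(P.astype(np.float32)))
```

```text
16.85 [0.5461 0.3134 0.1002] [-1.564e-01  9.877e-01  3.000e-04  1.500e-03]
oblong_grip 0.67 [312.9 200.5] [0.5441 0.31   0.048 ]
[[-0.951, -0.309, 0.003], [-0.309, 0.951, 0.001], [-0.003, 0.0, -1.0]] [ 0.34  0.65  1.51  0.    0.98 -1.54]
[281 145] [348 235]
((544.7132568359375, 311.15509033203125), (73.8509521484375, 51.772098541259766), 17.915456771850586)
```

View pics/w6.png

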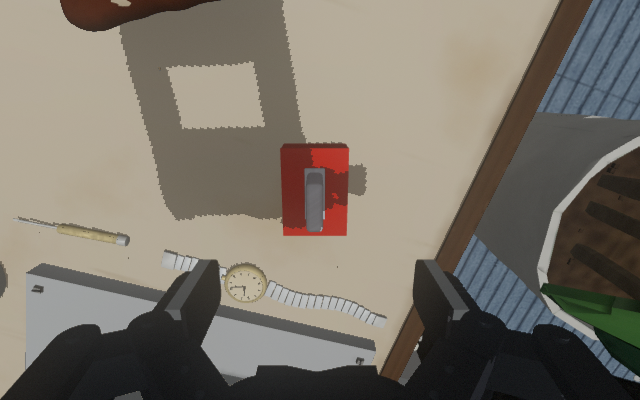

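Aligned: the cover is upright in view at (314,190), with the fin at (314,200). I'm descending to pinch.

Call:
step_arm(targets="2 -2 25 0; 2 -2 55 0; 2 -2 80 0; 2 -2 95 0; 2 -2 99 0; 2 -2 99 0; 2 -2 99 0; 2 -2 99 0")

```text
t: 17.75
tcp_pos: [0.5448, 0.311, 0.0009]
tool_rot: [-0.156, 0.988, 0.0, 0.001]
force: [-0.8, 0.0, 0.4]
finger_gap: 1.003
gripper_force: 0.0
```

Call:
step_arm(targets="0 0 0 0; 0 0 0 0; 0 0 0 0; 0 0 0 0; 0 0 0 0; 0 0 0 0; 0 0 0 0; 0 0 0 0; 0 0 0 0; 0 0 0 0", gripper=1, squeeze=40)

```text
t: 18.75
tcp_pos: [0.5437, 0.3106, -0.0005]
tool_rot: [-0.156, 0.988, 0.0, 0.0]
force: [-1.2, -1.2, 1.5]
finger_gap: 0.127
gripper_force: 41.4
```

Gripped (gap 0.127 ≈ 11 mm). I'm lifting and carrying it over the tray.

Call:
step_arm(targets="0 0 -15 0; 0 0 -45 0; 0 0 -80 0; 0 0 -115 0; 6 -20 -130 0; 18 -56 -130 0; 31 -96 -130 0; 44 -136 -130 0; 57 -176 -130 0; 70 -216 -130 0; 83 -256 -130 0; 96 -296 -130 0")

```text
t: 19.95
tcp_pos: [0.5436, -0.0023, 0.1303]
tool_rot: [-0.156, 0.988, -0.0, 0.0]
force: [0.7, -0.0, -2.0]
finger_gap: 0.137
gripper_force: 41.1
```

Call:
step_arm(targets="13 -40 0 0; 26 -80 0 0; 39 -120 0 0; 52 -160 0 0; 65 -200 0 0; 78 -240 0 2; 90 -280 0 4; 100 -310 0 6; 108 -333 0 7; 108 -333 0 7; 108 -333 0 7; 108 -333 0 7")

```text
t: 21.15
tcp_pos: [0.5436, -0.3493, 0.1296]
tool_rot: [-0.096, 0.995, 0.001, -0.0]
force: [-0.4, -0.5, -1.6]
finger_gap: 0.129
gripper_force: 41.1
```

Run:
```python
from m import *
im,s=look('w7',[('oblong_top',.025),('oblong_grip',.178)])
M=R.from_quat(s['tool_rot']).as_matrix()
print(s['gripper_force'],'yaw',np.degrees(np.arctan2(-M[1,0],-M[0,0])), 'tilt',M[:,2])
d=np.array([.5435,-.3497,.036])-s['tcp_pos']; print('tool shift mm',M.T@d*1000)
manip.snapshot('side');manip.snapshot('scene')
for n in('side','scene'):
  for r in manip.mark_of(n,'oblong_grip')[:1]: print(n,r['p'],r['position'],ray(n,r['position'],s['tcp_pos'][2]+.048))
  for r in manip.mark_of(n,'round_grip')[:1]: print(n,r['p'],r['position'],ray(n,r['position'],.058))
```

```text
21.15 [ 0.5436 -0.3493  0.1296] [-9.620e-02  9.954e-01  7.000e-04 -4.000e-04]
oblong_top 0.65 [321.2 183.4] [ 0.5414 -0.3455  0.025 ]
oblong_top 0.36 [317.6 179.7] [ 0.5387 -0.3492  0.025 ]
oblong_grip 0.91 [316.3 284.8] [ 0.546  -0.3491  0.178 ]
41.113051772117615 yaw 11.045218998276924 tilt [-9.08514165e-04  1.26134836e-03 -9.99998792e-01]
tool shift mm [ 0.16204112 -0.49909706 93.58271461]
side 0.78 [316.1, 233.2] [ 0.54000244 -0.3496979   0.1775832 ]
side 0.64 [288.1, 246.1] [ 0.50411601 -0.22323274  0.058     ]
scene 0.81 [395.2, 257.9] [ 0.54518397 -0.35111636  0.1775832 ]
scene 0.74 [344.2, 264.3] [ 0.51009003 -0.23163412  0.058     ]
```

View pics/w7.png

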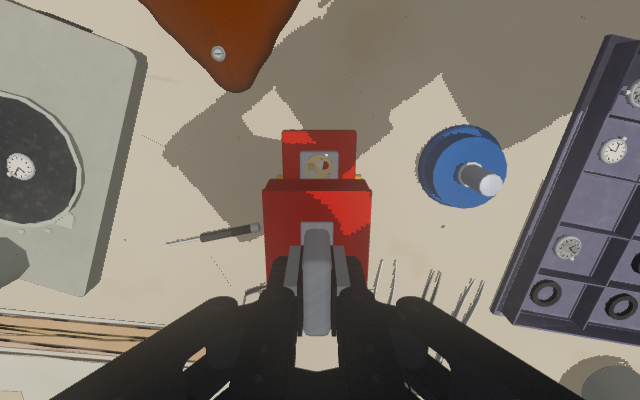

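The cover is in line with the holder: holder columns 282–356, cover 262–371, and their edges are parallel. I'm lowering to hover.

Call:
step_arm(targets="0 0 20 0; 0 0 45 0; 0 0 65 0; 0 0 78 0; 0 0 86 0; 0 0 91 0; 0 0 93 0; 0 0 93 0; 0 0 93 0; 0 0 93 0; 0 0 93 0")

```text
t: 22.7
tcp_pos: [0.5443, -0.351, 0.0371]
tool_rot: [-0.096, 0.995, -0.0, 0.0]
force: [0.2, -0.6, -1.6]
finger_gap: 0.133
gripper_force: 41.2
```

Run:
```python
from m import *
im,s=look('w8',[('oblong_grip',.084)])
print(s['gripper_force'],s['force'],s['qd'].round(3))
a=manip.snapshot('side')[:,:,::-1]
cv2.imwrite('pics/end.png',np.hstack([cv2.resize(a[210:310,260:360],(400,400),interpolation=2),cv2.resize(im[80:380,170:470,::-1],(400,400))]))
```

```text
22.7 [ 0.5443 -0.351   0.0371] [-9.590e-02  9.954e-01 -3.000e-04  3.000e-04]
oblong_grip 0.86 [315.3 286.3] [ 0.5483 -0.3508  0.084 ]
41.198129653930664 [ 0.17058742 -0.59902234 -1.55641135] [-0.     0.002  0.002  0.001 -0.     0.001]
```

View pics/end.png

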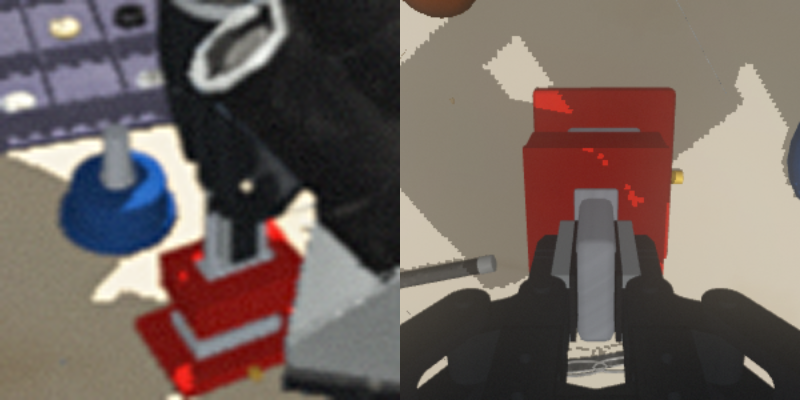

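The cover hovers clear of the holder and about 2–3 mm off sideways (holder middle column 604, cover 597). I'll nudge it and hand in.

Call:
step_arm(targets="0 1 0 0; 1 2 0 0; 1 2 0 0; 1 2 0 0; 1 2 0 0; 1 2 0 0")

```text
t: 23.45
tcp_pos: [0.5427, -0.349, 0.0365]
tool_rot: [-0.096, 0.995, -0.0, -0.0]
force: [-0.4, -0.1, -1.7]
finger_gap: 0.129
gripper_force: 41.2
```

```bash
python3 -c "
from station import manip
s=manip.sense(); print(s['t'],s['tcp_pos'],s['gripper_force'],s['force']); print(manip.sign_off())"
```

```text
23.45 [ 0.54270092 -0.34899065  0.03649825] 41.198371052742004 [-0.44253312 -0.07873731 -1.68335698]
the job is handed in; nothing more can be done
None
```

I set the round cover down on its holder and let go, and handed in at about 23.5 s with the oblong cover still gripped about 11 mm above its movements, centred and in line by my measurements; the hand-in returned no verdict.

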